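Unstack the forming tools onto their parking pads

TASK

The smith has left five steel forming tools in two stacks on the log slices. Take the stacks apart and park every tool upright on the rubber pad that has its own outline, centred on the pad and lined up with it, and leave all five standing there.

Things in the scene. Friction and masses are not known exactly. Their poses are not given: they have to be found in the camera images.
- square: Square steel block, dark, 62 x 62 mm, 28 mm high, about 0.8 kg, with a 16 mm square hole through its middle. Origin: centre of its underside. z up; x and y are normal to its sides. Starts at the bottom of one of the two stacks, on a fixed round log slice (120 mm wide, top 15 mm above the bench), turned at random.
- bar: Long dark steel bar, 100 x 38 mm, 28 mm high, about 0.8 kg, with a groove (8 mm wide and deep) across its top near each end. Origin: centre of its underside. z up, x along its length. Starts at the bottom of one of the two stacks, on a fixed round log slice (120 mm wide, top 15 mm above the bench), turned at random.
- disc: Round bright steel dishing form, 50 mm in diameter, 24 mm high, about 0.36 kg, with a shallow hollow drawn in its top. Origin: centre of its underside. z up. Starts the second piece of one of the two stacks, centred within 8 mm on the square block or grooved bar, turned at random.
- link: Small bright steel bar, 58 x 26 mm, 24 mm high, about 0.26 kg, with an 8 mm hole near each end. Origin: centre of its underside. z up, x along its length. Starts the second piece of one of the two stacks, centred within 8 mm on the square block or grooved bar, turned at random.
- punch: Small dark steel doming punch: an upright cylinder 30 mm in diameter, straight-sided for 30 mm, then domed, 42 mm high in all, about 0.2 kg. Origin: centre of its underside. z up. Starts the third, topmost piece of one of the stacks, dome up, on the disc or on the small bar.
- pad_square: Fixed plywood board 126 x 96 mm, 8 mm thick, with a square (76 x 76 mm) black rubber pad, 4 mm thick, bonded in its middle: the place of the square block. Origin: centre of the board's underside, on the bench; the pad's top is 12 mm above it. z up; x along the board's long side and the pad's sides along x and y.
- pad_bar: Fixed plywood board 126 x 96 mm, 8 mm thick, with a long (114 x 52 mm) black rubber pad, 4 mm thick, bonded in its middle: the place of the long grooved bar. Origin: centre of the board's underside, on the bench; the pad's top is 12 mm above it. z up; x along the board's long side, which is also the pad's length.
- pad_disc: Fixed plywood board 126 x 96 mm, 8 mm thick, with a large round (64 mm diameter) black rubber pad, 4 mm thick, bonded in its middle: the place of the disc. Origin: centre of the board's underside, on the bench; the pad's top is 12 mm above it. z up; x along the board's long side.
- pad_link: Fixed plywood board 126 x 96 mm, 8 mm thick, with a small oblong (72 x 40 mm) black rubber pad, 4 mm thick, bonded in its middle: the place of the small bar. Origin: centre of the board's underside, on the bench; the pad's top is 12 mm above it. z up; x along the board's long side, which is also the pad's length.
- pad_punch: Fixed plywood board 126 x 96 mm, 8 mm thick, with a small round (44 mm diameter) black rubber pad, 4 mm thick, bonded in its middle: the place of the doming punch. Origin: centre of the board's underside, on the bench; the pad's top is 12 mm above it. z up; x along the board's long side.
Not all that is in view belongs to the job. What is shaped like the bar but turquoise is not meant.

How it is judged:
By the outcome, as a careful person would: the job done as asked, in the order asked, and still so for the second after the job is handed in, with the robot touching nothing.
It also fails if it takes over 144 s, if anything falls off the work surface, if the arm or the gripper's body presses on something with over 40 N, if the wrist force passes 120 N, or if a joint passes its speed limit or range.

ROBOT

A 6-joint arm with a two-finger parallel gripper is mounted at the origin on the work surface. World frame = base frame: x ahead of the robot, y to its left, z up, the work surface at z = 0. Lengths are in m, angles in rad, forces in N, time in s.
With the tool pointing down it reaches from about 0.375 to 0.9 m from the base axis. Payload 3.1 kg.
Tool frame: the origin (TCP) lies on the centre line of the jaws, within the pads' length; the fingertips stand 8 mm ahead of it and the grasp point (between the pads) lies 11 mm behind it; z points along the fingers, y is the line along which they close (so a half turn about z gives the same grasp; the last joint's range is limited). The gripper opens to 85 mm and grips with 20 to 120 N. Pads are 22 mm wide; open, the fingers measure 114 mm over their backs; the gripper's body (76 mm by 85 mm) begins 54 mm behind the grasp point. The pads swing forward as they close: fully open they stand 13 mm farther back than shut.
Start: joints at [-1.427, 0.527, 1.433, -0, 1.181, -0.178], TCP at [0.198, -0.593, 0.239] pointing down, gripper open.
Joint ranges: [-3.08, 3.08], [-0.75, 2.2], [0.22, 2.44], [-1.43, 4.57], [0, 2.65], [-2.85, 2.85]. Speed limits (rad/s): [2.79, 2.79, 3.14, 3.14, 3.14, 3.14].

INTERFACE

Orientations are given as a unit quaternion [x, y, z, w].
In Python, from station import * gives the robot as it stands.
- The arm moves only by the tool play_rows, never from a script. Its argument "rows" is a list of rows, each a list of 3 entries, a list of its own where there are three numbers: the turn, a rotation vector about the tool's x, y, z in degrees, then the shift along the tool's x, y, z in mm, then the closure, from 0 (fully open) to 1 (shut). In form: [[[ax, ay, az], [dx, dy, dz], jaw], ...]. A call has 1 to 12 rows; each row shifts and turns the commanded pose from where the row before left it, along the tool's axes as they then stand; what a row does not reach is not made up. A row lasts 1/12 s, in which the tool goes at most 41.7 mm and 7.16 degrees, less where a joint would pass 70% of its speed; a pose out of reach is approached as far as the arm can. A call with a gripper value outside its range is refused whole. The fingers move at their own pace and stop on an object; "grip_force" is the grip in N (left out, the last holds). Time passes only in rows, so rows that do not move let the fingers close. It gives the time, the measured TCP pose, the force, the opening and the grip force at its end, in the units of the state.
- sense(): the state, without advancing time (a new reading comes with each control period).
- snapshot(name): name is "scene" or "top" or "wrist"; returns (picture, depth): 480x640x3 uint8, red, green, blue; 480x640 float32, m along the optical axis (not along the pixel's ray), 0 where there is no reading.
- get_calibration(name): a dict with "vfov" (degrees; the focal length in pixels is half the picture's height over the tangent of half this angle, whatever the lens; pixels are square), "cx", "cy" (the principal point, pixels), "xyz" and "attitude" of the camera in the world. Camera axes: x right, y down, z forward; pixel columns grow to the right and rows downward; lengths in m; the calibration is good to about 2 mm. A picture is of the moment at which its call begins: read the wrist's pose just before it. get_calibration takes no time and is no camera call; for the wrist camera it gives the pose at the moment of the call.
- sign_off(): hands the job in; it is judged then, once.
The state is a dict: "t": time; "q": joint angles; "qd": joint speeds; "tau": joint torques, N m; "tcp_pos": TCP position; "tool_rot": TCP orientation; "force": force on the tool from outside, world axes, zero at the start; "ft_torque": the same for the moment, N m; "finger_gap": opening from 0.0 (shut) to 1.0 (fully open); "gripper_force": force on a finger pad.
Only numpy, scipy, OpenCV 4.12 (cv2) and the standard library are available. Lean on these libraries where they do the work, as an engineer would, in place of code of your own. Each camera call takes 0.05 s, during which the arm holds its last target. There are 200 camera calls.

## Working session

There is one attempt and no reset: what is moved stays moved. The work goes in short steps, Python scripts to look and compute and a tool call to move; the robot and the scene stay as the last step left them, time stands still between calls to the robot, and variables do not carry over. Pictures are saved under pics/ and viewed, at most 14 in all, crops included, and the job is handed in when it is done.

Besides the shell and the picture viewer there is one more tool, called after "Request:" in YAML: its name, and indented under it one key for each argument. play_rows: Moves the arm, as the interface text tells. Its arguments: {"type":"object","properties":{"rows":{"type":"array","items":{"type":"array"}},"grip_force":{"type":"number"}},"required":["rows"]}

```bash
ls; mkdir -p pics
cat > h.py <<'E'
from station import *
import numpy as np, cv2
from scipy.spatial.transform import Rotation as R
E
python3 - <<'E'
from h import *
for n in("top","scene"):
    p,d=snapshot(n); c=get_calibration(n); print(n,c)
    cv2.imwrite(f"pics/{n}0.png",p[:,:,::-1]); np.savez(f"{n}0.npz",p=p,d=d)
print(sense()); print(get_calibration("wrist"))
E
```

```text
pics
top {'vfov': 55.40267944406989, 'cx': 321.3843431634765, 'cy': 241.53964328565976, 'xyz': array([0.40770989, 0.09668912, 1.05957136]), 'attitude': array([-0.69514107,  0.71069465, -0.07832974,  0.07454166])}
scene {'vfov': 48.05974883457845, 'cx': 324.60427553518826, 'cy': 241.0222703222017, 'xyz': array([ 1.03193291, -0.65788941,  1.19832918]), 'attitude': array([ 0.92165132,  0.21830895, -0.08147473, -0.31026105])}
{'t': 0.1, 'q': array([-1.42652464e+00,  5.28375209e-01,  1.43377643e+00, -1.52353697e-05,
        1.18137464e+00, -1.78489294e-01]), 'qd': array([ 1.13833741e-04, -4.37675963e-03, -5.43311329e-03, -1.25101093e-03,
        2.21501825e-05,  2.09130419e-03]), 'tau': array([ 2.13318344e-04, -4.43303883e+01, -1.78587484e+01, -2.07066732e-04,
        3.89001027e-03, -1.07304680e-05]), 'tcp_pos': array([ 0.19818085, -0.5920914 ,  0.23842949]), 'tool_rot': array([ 9.87005479e-01,  1.60683697e-01,  9.49672314e-06, -9.66793455e-04]), 'force': array([0.57935486, 0.24713373, 0.62827168]), 'ft_torque': array([-0.00686804,  0.06010716,  0.00881635]), 'gripper_force': 0.0, 'finger_gap': 0.9969489558183462}
{'vfov': 68.22219628439635, 'cx': 323.6054282664686, 'cy': 240.34448462268625, 'xyz': array([ 0.27406463, -0.56746508,  0.37324751]), 'attitude': array([ 0.80178856, -0.57672772, -0.09199575,  0.12671629])}
```

View pics/top0.png

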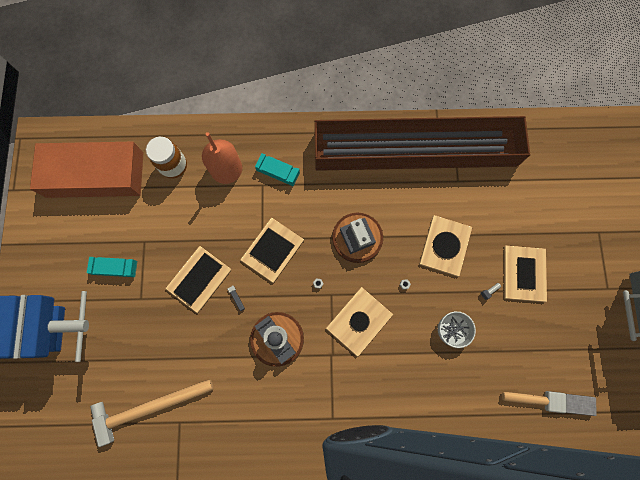

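View pics/scene0.png

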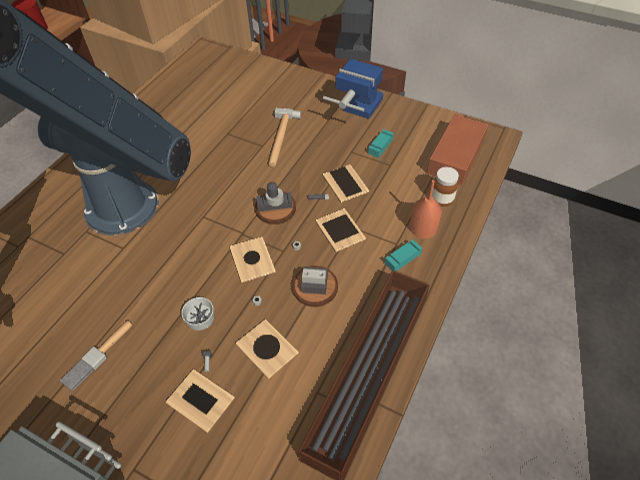

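The top view shows the left stack (276,340), with the grooved bar, disc and punch, and the right stack (357,236), with the square and link. The pads are bar (198,280), square (273,250), punch (359,322), disc (446,246) and link (525,273). Turquoise bars sit at (277,169) and (111,267); they aren't part of the job.

```bash
cat >> h.py <<'E'
def K(c): return 240/np.tan(np.radians(c["vfov"]/2))
def cast(c,uv,z):
    uv=np.atleast_2d(np.float64(uv)); f=K(c)
    d=R.from_quat(c["attitude"]).apply(np.c_[(uv[:,0]-c["cx"])/f,(uv[:,1]-c["cy"])/f,np.ones(len(uv))])
    return c["xyz"]+d*((z-c["xyz"][2])/d[:,2])[:,None]
def cloud(c,d):
    v,u=np.mgrid[0:480,0:640]; f=K(c)
    P=np.stack([(u-c["cx"])/f*d,(v-c["cy"])/f*d,d],-1)
    return R.from_quat(c["attitude"]).apply(P.reshape(-1,3)).reshape(480,640,3)+c["xyz"]
def project(c,X):
    q=R.from_quat(c["attitude"]).inv().apply(np.atleast_2d(X)-c["xyz"]); f=K(c)
    return np.c_[q[:,0]/q[:,2]*f+c["cx"],q[:,1]/q[:,2]*f+c["cy"]]
def rect(P):
    "centre, (long,short) mm, angle deg of long side in world xy"
    (x,y),(w,h),a=cv2.minAreaRect(np.float32(P[:,:2]*1000))
    if w<h: w,h,a=h,w,a+90
    return np.round([x,y],1),np.round([w,h],1),round((a+90)%180-90,1)
def blob(m,seed,rad):
    "largest contour of mask m near seed"
    w=np.zeros_like(m); cv2.circle(w,tuple(int(s) for s in seed),rad,255,-1)
    cs,_=cv2.findContours(cv2.bitwise_and(m,w),cv2.RETR_EXTERNAL,cv2.CHAIN_APPROX_NONE)
    return max(cs,key=cv2.contourArea)[:,0,:]
E
python3 - <<'E'
from h import *
c=get_calibration("top"); z=np.load("top0.npz"); p,d=z["p"],z["d"]
hsv=cv2.cvtColor(p,cv2.COLOR_RGB2HSV); g=p.max(2)
blk=np.uint8(g<45)*255
for n,s in dict(bar=(198,280),square=(273,250),punch=(359,322),disc=(446,246),link=(525,273)).items():
    print(n,rect(cast(c,blob(blk,s,28),.012)))
W=cloud(c,d)
for s in[(276,340),(357,236)]:
    v,u=np.mgrid[0:480,0:640]; near=(np.hypot(u-s[0],v-s[1])<34)
    h=np.histogram(W[...,2][near],bins=np.arange(0,.13,.004)); print([(round(b*1000),int(n)) for n,b in zip(*h)if n])
    for lo,hi in [(.008,.022),(.036,.05),(.06,.075),(.075,.12)]:
        m=near&(W[...,2]>lo)&(W[...,2]<hi)
        if m.sum()>20: print(lo,m.sum(),rect(W[m]),W[m].mean(0))
E
```

```text
bar (array([557.4, 375.6]), array([112.4,  51.6]), -37.2)
square (array([622.5, 205.5]), array([74.5, 74.1]), 54.5)
punch (array([452.5,   7.5]), array([40.8, 40.1]), 88.7)
disc (array([ 624.9, -203.6]), array([60.5, 60.4]), -48.4)
link (array([ 554. , -382.5]), array([71.4, 39.5]), -6.5)
[(0, 399), (4, 6), (8, 165), (12, 975), (16, 222), (20, 7), (24, 3), (28, 22), (32, 88), (36, 56), (40, 242), (44, 58), (56, 7), (60, 63), (64, 176), (68, 17), (72, 4), (76, 1), (80, 2), (84, 2), (88, 2), (92, 5), (96, 14), (100, 54), (104, 72), (108, 20)]
0.008 1368 (array([417.8, 193.3]), array([118.2, 118. ]), -55.0) [0.41756538 0.19146648 0.01416131]
0.036 356 (array([419.4, 191.2]), array([99.8, 49. ]), 35.7) [0.41278393 0.19363474 0.04190783]
0.06 259 (array([420.7, 192.3]), array([47.2, 46. ]), 89.2) [0.42258328 0.19191526 0.06540025]
0.075 173 (array([417.2, 191.1]), array([29.8, 26.1]), 88.8) [0.41705433 0.18964739 0.10311884]
[(0, 449), (4, 18), (8, 169), (12, 798), (16, 207), (20, 16), (24, 16), (28, 12), (32, 13), (36, 78), (40, 273), (44, 62), (48, 15), (52, 14), (56, 13), (60, 55), (64, 202), (68, 33)]
0.008 1184 (array([648.1,   3.6]), array([119. , 118.1]), 54.4) [0.64353635 0.00389299 0.01426076]
0.036 418 (array([646.6,   5.1]), array([62.9, 62.2]), -69.1) [0.64276896 0.01014112 0.04191343]
0.06 290 (array([647.5,   1.3]), array([58.6, 26.5]), 21.8) [0.64735571 0.0014796  0.06570122]
```

```bash
cat >> h.py <<'E'
def yawof(s): x=R.from_quat(s["tool_rot"]).as_matrix()[:,0]; return np.degrees(np.arctan2(x[1],x[0]))
def plan(legs):
    "legs: (x,y,z mm,yaw,n rows); prints the constant row of each leg"
    s=sense(); p=s["tcp_pos"]*1000; a=yawof(s)
    print("t",round(s["t"],1),"tcp",p.round(1),"yaw",round(a,1),"q6",round(s["q"][5],2),"gap",round(s["finger_gap"],3),"F",s["force"].round(1))
    for x,y,z,yaw,n in legs:
        D=np.array([x,y,z])-p; t=((yaw-a+180)%360-180)
        M=sum(np.exp(1j*np.radians(a+t*k/n)) for k in range(1,n+1))
        w=(D[0]+1j*D[1])/M   # tool x = e^(i yaw), tool y = -i e^(i yaw)
        print(f"{n} x [0,0,{-t/n:.2f}] [{w.real:.1f},{-w.imag:.1f},{-D[2]/n:.1f}]  |{np.linalg.norm(D)/n:.0f}|")
        p=np.array([x,y,z]); a=a+t
E
python3 - <<'E'
from h import *
plan([(480,-250,240,18.5,12),(425,191,220,35.7,12)])
E
```

```text
t 0.1 tcp [ 198.2 -592.1  238.4] yaw 18.5 q6 -0.18 gap 0.997 F [0.6 0.2 0.6]
12 x [0,0,-0.00] [31.3,-19.6,-0.1]  |37|
12 x [0,0,-1.43] [13.1,-34.8,1.7]  |37|
```

Request:
play_rows:
  rows:
    - [[0, 0, 0], [31, -19.5, 0], 0]
    - [[0, 0, 0], [31, -19.5, 0], 0]
    - [[0, 0, 0], [31, -19.5, 0], 0]
    - [[0, 0, 0], [31, -19.5, 0], 0]
    - [[0, 0, 0], [31, -19.5, 0], 0]
    - [[0, 0, 0], [31, -19.5, 0], 0]
    - [[0, 0, 0], [31, -19.5, 0], 0]
    - [[0, 0, 0], [31, -19.5, 0], 0]
    - [[0, 0, 0], [31, -19.5, 0], 0]
    - [[0, 0, 0], [31, -19.5, 0], 0]
    - [[0, 0, 0], [31, -19.5, 0], 0]
    - [[0, 0, 0], [31, -19.5, 0], 0]

```text
t: 1.1
tcp_pos: [0.4775, -0.251, 0.239]
tool_rot: [0.987, 0.161, -0.0, -0.0]
force: [0.5, -0.4, -0.1]
finger_gap: 1.003
gripper_force: 0.0
```

Request:
play_rows:
  rows:
    - [[0, 0, -1.43], [13, -35, 1.7], 0]
    - [[0, 0, -1.43], [13, -35, 1.7], 0]
    - [[0, 0, -1.43], [13, -35, 1.7], 0]
    - [[0, 0, -1.43], [13, -35, 1.7], 0]
    - [[0, 0, -1.43], [13, -35, 1.7], 0]
    - [[0, 0, -1.43], [13, -35, 1.7], 0]
    - [[0, 0, -1.43], [13, -35, 1.7], 0]
    - [[0, 0, -1.43], [13, -35, 1.7], 0]
    - [[0, 0, -1.43], [13, -35, 1.7], 0]
    - [[0, 0, -1.43], [13, -35, 1.7], 0]
    - [[0, 0, -1.43], [13, -35, 1.7], 0]
    - [[0, 0, -1.43], [13, -35, 1.7], 0]

```text
t: 2.1
tcp_pos: [0.4296, 0.1929, 0.2187]
tool_rot: [0.952, 0.307, -0.0, -0.0]
force: [1.1, -0.4, 0.1]
finger_gap: 1.003
gripper_force: 0.0
```

Run:
```python
from h import *
plan([(417,191,220,35.7,2)])
c=get_calibration("wrist"); p,d=snapshot("wrist"); plan([])
cv2.imwrite("pics/w1.png",p[:,:,::-1]); np.savez("w1.npz",p=p,d=d,**c)
W=cloud(c,d); near=np.hypot(W[...,0]-.418,W[...,1]-.192)<.062
for lo,hi in [(.008,.02),(.039,.047),(.063,.07),(.075,.12)]:
    m=near&(W[...,2]>lo)&(W[...,2]<hi); print(lo,m.sum(),rect(W[m]) if m.sum()>20 else 0)
```

```text
t 2.1 tcp [429.6 192.9 218.7] yaw 35.7 q6 1.13 gap 1.003 F [ 1.1 -0.4  0.1]
2 x [0,0,0.01] [-5.7,-2.9,-0.7]  |6|
t 2.1 tcp [426.9 198.3 218.4] yaw 36.0 q6 1.13 gap 0.998 F [0.1 3.3 0.5]
0.008 6177 (array([419.2, 194.6]), array([118.9, 114.5]), -58.9)
0.039 1515 (array([417.1, 192.5]), array([100.8,  44.9]), 36.0)
0.063 1371 (array([422.4, 194.1]), array([49.1, 43.5]), -60.3)
0.075 1385 (array([417.5, 191.3]), array([28.4, 28.3]), 67.1)
```

View pics/w1.png

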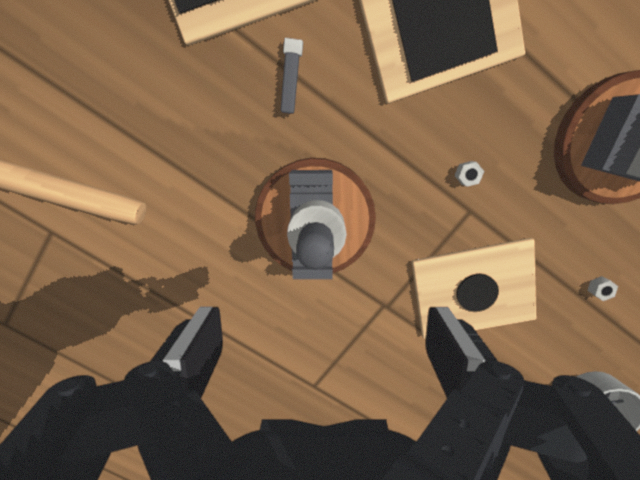

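Request:
play_rows:
  rows:
    - [[0, 0, 0], [-4, 0, 20], 0.2]
    - [[0, 0, 0], [-4, 0, 30], 0.2]
    - [[0, 0, 0], [-3, 0, 18], 0.2]
    - [[0, 0, 0], [0, 0, 0], 0.2]
    - [[0, 0, 0], [0, 0, 0], 0.2]

```text
t: 2.57
tcp_pos: [0.4207, 0.1845, 0.1503]
tool_rot: [0.952, 0.306, -0.001, -0.0]
force: [0.5, 0.5, 0.6]
finger_gap: 0.795
gripper_force: 0.0
```

Run:
```python
from h import *
plan([(417.4,191.2,77,35.7,4)])
```

```text
t 2.6 tcp [420.7 184.5 150.3] yaw 35.6 q6 1.12 gap 0.795 F [0.5 0.5 0.6]
4 x [0,0,-0.01] [0.3,-1.8,18.3]  |18|
```

Request:
play_rows:
  rows:
    - [[0, 0, 0], [0.5, -3.5, 18], 0.2]
    - [[0, 0, 0], [0.5, -3.7, 18], 0.2]
    - [[0, 0, 0], [0, 0, 20], 0.2]
    - [[0, 0, 0], [0, 0, 17], 0.2]
    - [[0, 0, 0], [0, 0, 0], 0.3]
    - [[0, 0, 0], [0, 0, 0], 0.7]
    - [[0, 0, 0], [0, 0, 0], 0.7]
    - [[0, 0, 0], [0, 0, 0], 0.75]
    - [[0, 0, 0], [0, 0, 0], 0.75]
    - [[0, 0, 0], [0, 0, 0], 0.75]
    - [[0, 0, 0], [0, 0, 0], 0.75]
    - [[0, 0, 0], [0, 0, 0], 0.75]
  grip_force: 40

```text
t: 3.57
tcp_pos: [0.4191, 0.1915, 0.0795]
tool_rot: [0.952, 0.306, 0.002, 0.0]
force: [-0.4, 0.5, 6.8]
finger_gap: 0.332
gripper_force: 39.8
```

Run:
```python
from h import *
plan([(417.4,191.2,170,36,4),(452.5,7.5,150,36,8)])
```

```text
t 3.6 tcp [419.1 191.5  79.5] yaw 35.6 q6 1.13 gap 0.332 F [-0.4  0.5  6.8]
4 x [0,0,-0.09] [-0.4,-0.2,-22.6]  |23|
8 x [0,0,-0.00] [-9.9,21.2,2.5]  |24|
```

Request:
play_rows:
  rows:
    - [[0, 0, 0], [0, 0, -10], 0.75]
    - [[0, 0, 0], [0, 0, -20], 0.75]
    - [[0, 0, 0], [0, 0, -30], 0.75]
    - [[0, 0, 0], [-10, 21, -30], 0.75]
    - [[0, 0, 0], [-10, 21, 0], 0.75]
    - [[0, 0, 0], [-10, 21, 0], 0.75]
    - [[0, 0, 0], [-10, 21, 0], 0.75]
    - [[0, 0, 0], [-10, 21, 10], 0.75]
    - [[0, 0, 0], [-10, 21, 20], 0.75]
    - [[0, 0, 0], [-10, 21, 20], 0.75]
    - [[0, 0, 0], [-10, 21, 20], 0.75]
    - [[0, 0, 0], [0, 0, 0], 0.75]

```text
t: 4.57
tcp_pos: [0.4515, 0.0048, 0.0959]
tool_rot: [0.953, 0.304, -0.001, 0.0]
force: [0.3, -0.1, -2.0]
finger_gap: 0.337
gripper_force: 40.3
```

Request:
play_rows:
  rows:
    - [[0, 0, 0], [0, 0, 0], 0.75]

```text
t: 4.65
tcp_pos: [0.4506, 0.0071, 0.0974]
tool_rot: [0.952, 0.305, -0.001, -0.0]
force: [-0.5, 0.5, -3.0]
finger_gap: 0.336
gripper_force: 40.3
```

```bash
cat >> h.py <<'E'
def look(name):
    s=sense(); c=get_calibration("wrist"); p,d=snapshot("wrist"); cv2.imwrite(f"pics/{name}.png",p[:,:,::-1])
    return s,c,p,cloud(c,d)
def sel(W,x,y,r,lo,hi): return W[(np.hypot(W[...,0]-x,W[...,1]-y)<r)&(W[...,2]>lo)&(W[...,2]<hi)]
def padrect(c,p,x,y,r):
    "black pad contour cast on z=12 mm"
    u=project(c,[x,y,.012])[0]; e=project(c,[x+r,y,.012])[0]; rad=int(np.hypot(*(e-u)))
    return rect(cast(c,blob(np.uint8(p.max(2)<45)*255,u,rad),.012))
E
python3 - <<'E'
from h import *
s,c,p,W=look("w2"); plan([(452.5,7.5,26,36,5)])
print(padrect(c,p,.4525,.0075,.035))
x,y,z=s["tcp_pos"]; q=sel(W,x,y,.03,z+.0,z+.04); print(len(q),q[:,2].max(),rect(q))
t=q[q[:,2]>z+.012]; print(rect(t))
E
```

```text
t 4.7 tcp [450.6   7.9  98. ] yaw 35.6 q6 0.72 gap 0.338 F [-0.2  0.3 -1.6]
5 x [0,0,-0.08] [0.3,0.3,14.4]  |14|
(array([440.1,  16.4]), array([0., 0.]), 0.0)
10737 0.13741989142780378 (array([449.9,   6.8]), array([57.8, 30.9]), -54.7)
(array([449.9,   6.8]), array([57.8, 30.9]), -54.7)
```

View pics/w2.png

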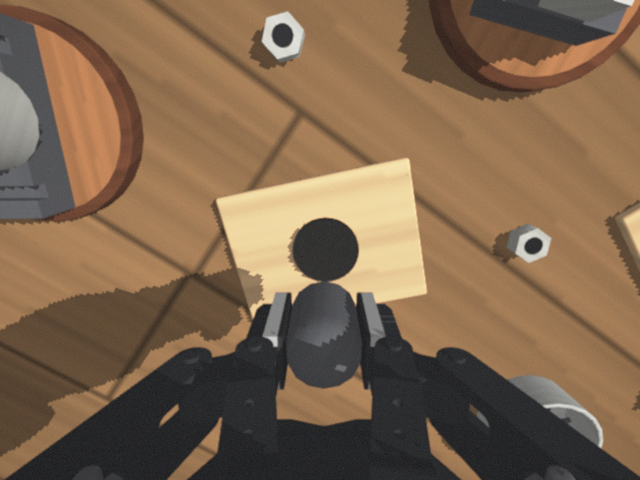

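The wrist view shows the punch held upright between the pads at (325,335), with the round punch pad in front of it at (326,249).

Run:
```python
from h import *
s,c,p,W=look("w2b")
g=np.uint8(p.max(2)<45)*255; print(rect(cast(c,blob(g[:, :],(326,249),36),.012)))
a=np.radians(yawof(s)); x,y,z=s["tcp_pos"]
dx,dy=W[...,0]-x,W[...,1]-y; tx=dx*np.cos(a)+dy*np.sin(a); ty=dx*np.sin(a)-dy*np.cos(a)
m=(abs(ty)<.012)&(W[...,2]>z)&(abs(tx)<.03); i=np.argmax(np.where(m,W[...,2],0))
for k in (.004,.008,.012):
    mm=m&(W[...,2]>W[...,2].flat[i]-k); print("tool x extents mm",np.percentile(tx[mm],[1,50,99])*1000,"ty",np.percentile(ty[mm],[1,50,99])*1000)
print("top above tcp",(W[...,2].flat[i]-z)*1000)
```

```text
(array([447.1,  -6.5]), array([0., 0.]), 0.0)
tool x extents mm [18.63807203 19.8666841  21.08941772] ty [-11.93085115  -8.18785498  11.9065747 ]
tool x extents mm [11.37542353 19.42051967 20.96205974] ty [-11.92202302  -7.74790439  11.929483  ]
tool x extents mm [10.16401991 12.01485554 20.73040861] ty [-11.84381623  -0.84742359  11.86793092]
top above tcp 89.24749304118664
```

Run:
```python
from h import *
s,c,p,W=look("w2c")
print(p[249,326],p[262,326],p[205,326])
cs=blob(np.uint8(p.max(2)<80)*255,(326,249),45); print(rect(cast(c,cs,.012)),cs.min(0),cs.max(0))
a=np.radians(yawof(s)); x,y,z=s["tcp_pos"]
dx,dy=W[...,0]-x,W[...,1]-y; tx=dx*np.cos(a)+dy*np.sin(a); ty=dx*np.sin(a)-dy*np.cos(a)
m=(abs(ty)<.012)&(W[...,2]>z)&(W[...,2]<z+.038)&(abs(tx)<.03)
for k in (.010,.017,.024): 
    mm=m&(W[...,2]>z+k); print(k,mm.sum(),"tx",np.percentile(tx[mm],[1,50,99])*1000,"ty",np.percentile(ty[mm],[1,50,99])*1000,"top",np.percentile(W[...,2][mm],99)*1000-z*1000)
```

```text
[53 52 51] [49 49 46] [239 215 161]
(array([449.6,   3.1]), array([51.9, 42.7]), 52.9) [295 220] [358 294]
0.01 4705 tx [-12.86981519   4.540477    12.38711987] ty [-11.56808608   0.45021955  11.67476129] top 29.730130924576372
0.017 4172 tx [-13.35742572   3.22257607  12.03670658] ty [-11.52541178   0.46183693  11.64085223] top 29.75309529227374
0.024 3143 tx [-12.93836996   0.71660353  10.01222369] ty [-11.25356337   0.47103059  11.47741338] top 29.815022137218904
```

Run:
```python
from h import *
s=sense(); c=get_calibration("wrist"); print(cast(c,[[326.5,249],[295,249],[358,249],[326.5,219]],.012)*1000)
plan([(452.5,7.5,25,36,5)])
```

```text
[[453.64915766   7.38361841  12.        ]
 [441.46481985  24.32992048  12.        ]
 [465.83569528  -9.56574319  12.        ]
 [470.26131212  19.4000185   12.        ]]
t 4.8 tcp [450.8   8.7  98.7] yaw 35.7 q6 0.72 gap 0.343 F [-0.7  0.2 -2.2]
5 x [0,0,-0.06] [0.1,0.4,14.7]  |15|
```

Request:
play_rows:
  rows:
    - [[0, 0, 0], [1, 2, 20], 0.75]
    - [[0, 0, 0], [0, 0, 20], 0.75]
    - [[0, 0, 0], [0, 0, 15], 0.75]
    - [[0, 0, 0], [0, 0, 10], 0.75]
    - [[0, 0, 0], [0, 0, 5], 0.75]
    - [[0, 0, 0], [0, 0, 2], 0.75]
    - [[0, 0, 0], [0, 0, 1], 0.75]
    - [[0, 0, 0], [0, 0, 0], 0.75]
    - [[0, 0, 0], [0, 0, 0], 0.75]

```text
t: 5.55
tcp_pos: [0.4534, 0.0071, 0.0256]
tool_rot: [0.952, 0.306, 0.001, 0.0]
force: [-0.5, -0.2, -1.8]
finger_gap: 0.334
gripper_force: 40.3
```

Run:
```python
from h import *
plan([(453,7.5,24.5,36,1),(453,7.5,150,36,6),(421,193,180,36,8)])
```

```text
t 5.5 tcp [453.4   7.1  25.6] yaw 35.7 q6 0.72 gap 0.334 F [-0.5 -0.2 -1.8]
1 x [0,0,-0.32] [-0.1,-0.5,1.1]  |1|
6 x [0,0,-0.00] [0.0,-0.0,-20.9]  |21|
8 x [0,0,-0.00] [10.4,-21.1,-3.8]  |24|
```

Request:
play_rows:
  rows:
    - [[0, 0, 0], [0, 0, 1.3], 0.75]
    - [[0, 0, 0], [0, 0, 0], 0.75]
    - [[0, 0, 0], [0, 0, 0], 0.6]
    - [[0, 0, 0], [0, 0, 0], 0.5]
    - [[0, 0, 0], [0, 0, 0], 0.35]
    - [[0, 0, 0], [0, 0, -8], 0.35]
    - [[0, 0, 0], [0, 0, -25], 0.35]
    - [[0, 0, 0], [0, 0, -40], 0.2]
    - [[0, 0, 0], [0, 0, -40], 0.2]
    - [[0, 0, 0], [10, -21, -40], 0.2]
    - [[0, 0, 0], [10, -21, 0], 0.2]

```text
t: 6.47
tcp_pos: [0.4496, 0.0497, 0.1791]
tool_rot: [0.952, 0.305, 0.007, 0.003]
force: [0.4, 0.0, -0.4]
finger_gap: 0.802
gripper_force: 0.0
```

Request:
play_rows:
  rows:
    - [[0, 0, 0], [10, -21, 0], 0.2]
    - [[0, 0, 0], [10, -21, 0], 0.2]
    - [[0, 0, 0], [10, -21, 0], 0.2]
    - [[0, 0, 0], [10, -21, 0], 0.2]
    - [[0, 0, 0], [10, -21, 0], 0.2]
    - [[0, 0, 0], [10, -21, 0], 0.2]
    - [[0, 0, 0], [0, 0, 0], 0.2]
    - [[0, 0, 0], [0, 0, 0], 0.2]
    - [[0, 0, 0], [0, 0, 0], 0.2]

```text
t: 7.22
tcp_pos: [0.4203, 0.1876, 0.1729]
tool_rot: [0.952, 0.306, 0.0, 0.0]
force: [-0.3, 0.1, -0.2]
finger_gap: 0.801
gripper_force: 0.0
```

Run:
```python
from h import *
s,c,p,W=look("w3")
for lo,hi in [(.039,.047),(.063,.071)]: q=sel(W,.420,.192,.062,lo,hi); print(rect(q),np.median(q[:,2]))
q=sel(W,.453,.0075,.06,.045,.06); print("punch",len(q),len(q)and rect(q))
plan([(421,193,75,36,5)])
```

```text
(array([417.9, 191.7]), array([100.6,  47.1]), 36.3) 0.043163334526210684
(array([419.9, 192.5]), array([49.5, 49.2]), -75.0) 0.06630379755665534
punch 831 (array([452.2,   6. ]), array([27.7, 27.5]), 35.5)
t 7.3 tcp [420.4 187.2 172.8] yaw 35.6 q6 1.12 gap 0.803 F [ 0.1 -1.1  0. ]
5 x [0,0,-0.07] [0.8,-0.9,19.6]  |20|
```

View pics/w3.png

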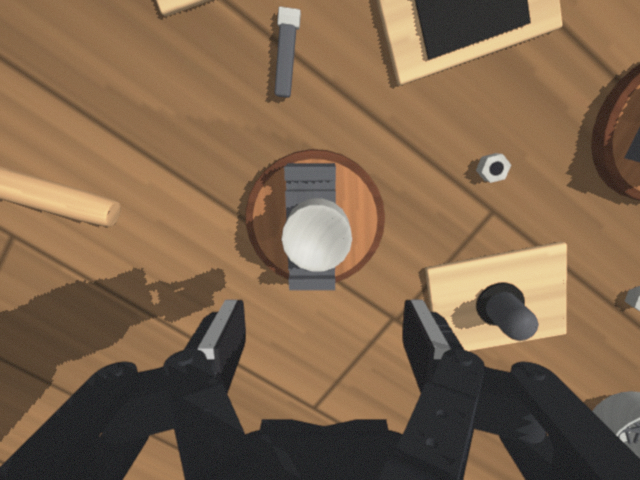

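Request:
play_rows:
  rows:
    - [[0, 0, 0], [1.4, -2.3, 20], 0.1]
    - [[0, 0, 0], [1.3, -2.3, 30], 0.1]
    - [[0, 0, 0], [0, 0, 30], 0.1]
    - [[0, 0, 0], [0, 0, 25], 0.1]
    - [[0, 0, 0], [0, 0, 15], 0.1]
    - [[0, 0, 0], [0, 0, 6], 0.1]
    - [[0, 0, 0], [0, 0, 0], 0.1]
    - [[0, 0, 0], [0, 0, 0], 0.3]
    - [[0, 0, 0], [0, 0, 0], 0.5]
    - [[0, 0, 0], [0, 0, 0], 0.55]
    - [[0, 0, 0], [0, 0, 0], 0.55]
    - [[0, 0, 0], [0, 0, 0], 0.55]
  grip_force: 45

```text
t: 8.27
tcp_pos: [0.4207, 0.1932, 0.048]
tool_rot: [0.952, 0.306, 0.001, 0.0]
force: [-1.0, -2.4, 6.9]
finger_gap: 0.574
gripper_force: 46.9
```

Run:
```python
from h import *
plan([(420,192.5,160,36,5),(560,0,160,36,6),(624.9,-203.6,120,36,8)])
```

```text
t 8.3 tcp [420.7 193.2  48. ] yaw 35.7 q6 1.14 gap 0.574 F [-1.  -2.4  6.9]
5 x [0,0,-0.07] [-0.2,0.0,-22.4]  |22|
6 x [0,0,-0.00] [0.0,39.7,-0.0]  |40|
8 x [0,0,-0.00] [-8.4,25.4,5.0]  |27|
```

Request:
play_rows:
  rows:
    - [[0, 0, 0], [0, 0, -8], 0.55]
    - [[0, 0, 0], [0, 0, -20], 0.55]
    - [[0, 0, 0], [0, 0, -28], 0.55]
    - [[0, 0, 0], [0, 0, -28], 0.55]
    - [[0, 0, 0], [0, 15, -28], 0.55]
    - [[0, 0, 0], [0, 30, 0], 0.55]
    - [[0, 0, 0], [0, 38, 0], 0.55]
    - [[0, 0, 0], [0, 38, 0], 0.55]
    - [[0, 0, 0], [0, 38, 0], 0.55]
    - [[0, 0, 0], [0, 38, 0], 0.55]
    - [[0, 0, 0], [0, 38, 0], 0.55]

```text
t: 9.18
tcp_pos: [0.5568, 0.001, 0.1589]
tool_rot: [0.952, 0.306, -0.0, -0.0]
force: [1.0, 0.6, -3.3]
finger_gap: 0.57
gripper_force: 47.8
```

Request:
play_rows:
  rows:
    - [[0, 0, 0], [-8.5, 25, 0], 0.55]
    - [[0, 0, 0], [-8.5, 25, 0], 0.55]
    - [[0, 0, 0], [-8.5, 25, 5], 0.55]
    - [[0, 0, 0], [-8.5, 25, 5], 0.55]
    - [[0, 0, 0], [-8.5, 25, 5], 0.55]
    - [[0, 0, 0], [-8.5, 25, 5], 0.55]
    - [[0, 0, 0], [-8.5, 25, 5], 0.55]
    - [[0, 0, 0], [-8.5, 25, 10], 0.55]
    - [[0, 0, 0], [0, 0, 0], 0.55]
    - [[0, 0, 0], [0, 0, 0], 0.55]
    - [[0, 0, 0], [0, 0, 0], 0.55]

```text
t: 10.1
tcp_pos: [0.6171, -0.199, 0.1232]
tool_rot: [0.952, 0.306, -0.001, -0.001]
force: [-0.1, 0.4, -3.7]
finger_gap: 0.569
gripper_force: 47.9
```

Run:
```python
from h import *
s,c,p,W=look("w4")
plan([(624.9,-203.6,18,36,5)])
g=np.uint8(p.max(2)<80)*255; u=project(c,[.625,-.2036,.012])[0]; print("pad px",u)
x,y,z=s["tcp_pos"]; q=sel(W,x,y,.03,z+.012,z+.024); print("disc",len(q),rect(q),np.median(q[:,2])-z)
```

```text
t 10.2 tcp [ 617.2 -198.6  123.5] yaw 35.7 q6 0.46 gap 0.57 F [-0.1 -1.1 -4.5]
5 x [0,0,-0.06] [0.7,1.7,21.1]  |21|
pad px [334.55364004 234.63429191]
disc 13004 (array([ 617.7, -201.2]), array([54.9, 51.2]), -43.6) 0.017678292233162057
```

View pics/w4.png

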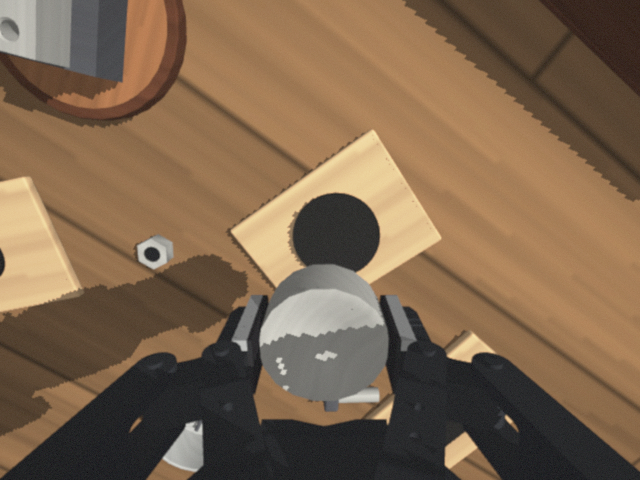

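Request:
play_rows:
  rows:
    - [[0, 0, 0], [2.1, 4.6, 20], 0.55]
    - [[0, 0, 0], [2.1, 4.6, 30], 0.55]
    - [[0, 0, 0], [0, 0, 25], 0.55]
    - [[0, 0, 0], [0, 0, 15], 0.55]
    - [[0, 0, 0], [0, 0, 9], 0.55]
    - [[0, 0, 0], [0, 0, 5], 0.55]
    - [[0, 0, 0], [0, 0, 2], 0.55]
    - [[0, 0, 0], [0, 0, 0], 0.55]
    - [[0, 0, 0], [0, 0, 0], 0.55]

```text
t: 10.9
tcp_pos: [0.6279, -0.2051, 0.019]
tool_rot: [0.952, 0.306, 0.001, 0.001]
force: [0.1, -0.1, -2.8]
finger_gap: 0.57
gripper_force: 48.0
```

Run:
```python
from h import *
plan([(626.2,-203.6,17,36,1),(626.2,-203.6,150,36,6),(647,1,170,21.8,8)])
```

```text
t 10.9 tcp [ 627.9 -205.1   19. ] yaw 35.7 q6 0.46 gap 0.57 F [ 0.1 -0.1 -2.8]
1 x [0,0,-0.33] [-0.5,-2.2,2.0]  |3|
6 x [0,0,-0.00] [0.0,-0.0,-22.2]  |22|
8 x [0,0,1.78] [14.3,-21.4,-2.5]  |26|
```

Request:
play_rows:
  rows:
    - [[0, 0, 0], [-0.5, -2, 1], 0.55]
    - [[0, 0, 0], [0, 0, 1.2], 0.55]
    - [[0, 0, 0], [0, 0, 0], 0.55]
    - [[0, 0, 0], [0, 0, 0], 0.4]
    - [[0, 0, 0], [0, 0, 0], 0.3]
    - [[0, 0, 0], [0, 0, 0], 0.15]
    - [[0, 0, 0], [0, 0, -8], 0.15]
    - [[0, 0, 0], [0, 0, -25], 0.15]
    - [[0, 0, 0], [0, 0, -40], 0.15]
    - [[0, 0, 0], [0, 0, -40], 0.15]
    - [[0, 0, 0], [0, 0, -40], 0.15]

```text
t: 11.82
tcp_pos: [0.625, -0.2035, 0.1701]
tool_rot: [0.952, 0.306, -0.0, -0.0]
force: [0.7, -0.4, -0.3]
finger_gap: 0.85
gripper_force: 0.0
```

Request:
play_rows:
  rows:
    - [[0, 0, 1.75], [14, -21, 0], 0.2]
    - [[0, 0, 1.75], [14, -21, 0], 0.2]
    - [[0, 0, 1.75], [14, -21, 0], 0.2]
    - [[0, 0, 1.75], [14, -21, 0], 0.2]
    - [[0, 0, 1.75], [14, -21, 0], 0.2]
    - [[0, 0, 1.75], [14, -21, 0], 0.2]
    - [[0, 0, 1.75], [14, -21, 0], 0.2]
    - [[0, 0, 1.75], [14, -21, 0], 0.2]
    - [[0, 0, 0], [0, 0, 0], 0.2]
    - [[0, 0, 0], [0, 0, 0], 0.2]
    - [[0, 0, 0], [0, 0, 0], 0.2]

```text
t: 12.73
tcp_pos: [0.64, -0.003, 0.1687]
tool_rot: [0.982, 0.188, 0.0, 0.0]
force: [0.2, -0.2, 0.6]
finger_gap: 0.799
gripper_force: 0.0
```

Run:
```python
from h import *
s,c,p,W=look("w5")
for lo,hi in [(.039,.047),(.063,.071)]: q=sel(W,.647,.002,.062,lo,hi); print(rect(q),np.median(q[:,2]))
q=sel(W,.625,-.2036,.06,.032,.04); print("disc",len(q),len(q)and rect(q))
plan([(647.5,1.3,47,21.8,5)])
p,d=snapshot("top"); c=get_calibration("top"); W=cloud(c,d)
for n,x,y,lo,hi in[("disc",.625,-.204,.031,.042),("punch",.4525,.0075,.043,.06)]:
    q=sel(W,x,y,.05,lo,hi); print(n,len(q),rect(q))
```

```text
(array([646.1,   5.1]), array([62.5, 62.1]), 21.7) 0.04324057541679177
(array([647.1,   1.1]), array([58.5, 26.1]), 21.1) 0.06719516672973071
disc 2117 (array([ 625.7, -204.8]), array([50.4, 50.2]), -66.1)
t 12.8 tcp [640.   -3.6 168.7] yaw 21.6 q6 1.01 gap 0.798 F [ 0.9 -0.4  0.3]
5 x [0,0,-0.03] [1.8,-0.4,24.3]  |24|
disc 267 (array([ 625.7, -205.1]), array([49.7, 47.5]), -88.8)
punch 0 (array([0., 0.]), array([0., 0.]), 0.0)
```

Request:
play_rows:
  rows:
    - [[0, 0, 0.2], [4.2, -0.9, 20], 0.4]
    - [[0, 0, 0], [4.2, -0.9, 30], 0.4]
    - [[0, 0, 0], [0, 0, 30], 0.4]
    - [[0, 0, 0], [0, 0, 20], 0.4]
    - [[0, 0, 0], [0, 0, 10], 0.4]
    - [[0, 0, 0], [0, 0, 6], 0.4]
    - [[0, 0, 0], [0, 0, 0], 0.4]
    - [[0, 0, 0], [0, 0, 0], 0.6]
    - [[0, 0, 0], [0, 0, 0], 0.75]
    - [[0, 0, 0], [0, 0, 0], 0.8]
    - [[0, 0, 0], [0, 0, 0], 0.8]
    - [[0, 0, 0], [0, 0, 0], 0.8]
  grip_force: 40

```text
t: 13.83
tcp_pos: [0.6485, 0.0018, 0.0542]
tool_rot: [0.983, 0.186, 0.002, 0.001]
force: [0.2, -0.6, 6.8]
finger_gap: 0.297
gripper_force: 40.5
```

Run:
```python
from h import *
plan([(647,1,155,21.4,4),(640,-190,155,8,8),(554,-382.5,120,-6.5,8)])
```

```text
t 13.8 tcp [648.5   1.8  54.2] yaw 21.5 q6 1.03 gap 0.297 F [ 0.2 -0.6  6.8]
4 x [0,0,0.02] [-0.4,0.0,-25.2]  |25|
8 x [0,0,1.68] [-6.6,23.0,0.0]  |24|
8 x [0,0,1.81] [-10.7,24.2,4.4]  |27|
```

Request:
play_rows:
  rows:
    - [[0, 0, 0], [0, 0, -8], 0.8]
    - [[0, 0, 0], [0, 0, -22], 0.8]
    - [[0, 0, 0], [0, 0, -35], 0.8]
    - [[0, 0, 0], [0, 0, -35], 0.8]
    - [[0, 0, 1.7], [-6.5, 23, 0], 0.8]
    - [[0, 0, 1.7], [-6.5, 23, 0], 0.8]
    - [[0, 0, 1.7], [-6.5, 23, 0], 0.8]
    - [[0, 0, 1.7], [-6.5, 23, 0], 0.8]
    - [[0, 0, 1.7], [-6.5, 23, 0], 0.8]
    - [[0, 0, 1.7], [-6.5, 23, 0], 0.8]
    - [[0, 0, 1.7], [-6.5, 23, 0], 0.8]
    - [[0, 0, 1.7], [-6.5, 23, 0], 0.8]

```text
t: 14.83
tcp_pos: [0.6454, -0.1893, 0.152]
tool_rot: [0.998, 0.068, -0.001, -0.001]
force: [0.2, -0.2, -1.6]
finger_gap: 0.292
gripper_force: 39.7
```

Request:
play_rows:
  rows:
    - [[0, 0, 1.8], [-10.5, 24, 4], 0.8]
    - [[0, 0, 1.8], [-10.5, 24, 4], 0.8]
    - [[0, 0, 1.8], [-10.5, 24, 4], 0.8]
    - [[0, 0, 1.8], [-10.5, 24, 4], 0.8]
    - [[0, 0, 1.8], [-10.5, 24, 4], 0.8]
    - [[0, 0, 1.8], [-10.5, 24, 4], 0.8]
    - [[0, 0, 1.8], [-10.5, 24, 4], 0.8]
    - [[0, 0, 1.8], [-10.5, 24, 4], 0.8]
    - [[0, 0, 0], [0, 0, 0], 0.8]
    - [[0, 0, 0], [0, 0, 0], 0.8]
    - [[0, 0, 0], [0, 0, 0], 0.8]

```text
t: 15.75
tcp_pos: [0.5673, -0.3817, 0.12]
tool_rot: [0.998, -0.057, -0.001, -0.001]
force: [-0.5, 0.6, -2.0]
finger_gap: 0.293
gripper_force: 39.8
```

Run:
```python
from h import *
s,c,p,W=look("w6")
plan([(554,-382.5,24,-6.5,5)])
a=np.radians(yawof(s)); x,y,z=s["tcp_pos"]; print("pad px",project(c,[.554,-.3825,.012])[0])
dx,dy=W[...,0]-x,W[...,1]-y; tx=dx*np.cos(a)+dy*np.sin(a); ty=dx*np.sin(a)-dy*np.cos(a)
m=(abs(tx)<.045)&(abs(ty)<.011)&(W[...,2]>z+.008)&(W[...,2]<z+.02); print("link tx",np.percentile(tx[m],[1,99])*1000, np.median(W[...,2][m])-z)
```

```text
t 15.8 tcp [ 567.7 -381.3  120.3] yaw -6.5 q6 0.93 gap 0.293 F [-0.1  0.3 -2. ]
5 x [0,0,-0.00] [-2.7,0.6,19.3]  |19|
pad px [326.37957851 258.38564001]
link tx [-29.27613908  28.19294773] 0.012896324350953753
```

View pics/w6.png

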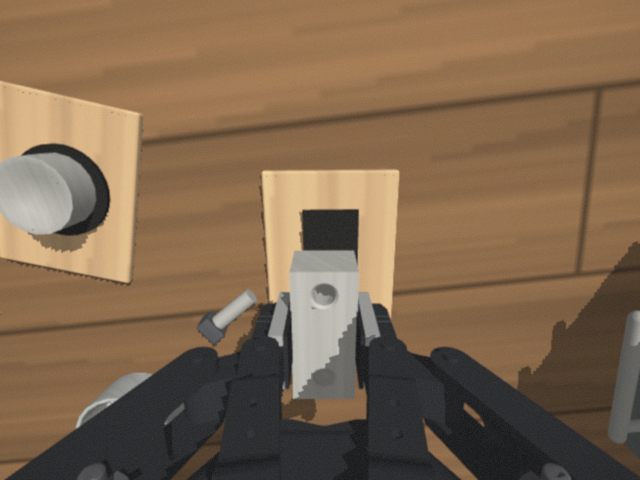

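Run:
```python
from h import *
s=sense();c=get_calibration("wrist"); a=np.radians(yawof(s)); x,y,z=s["tcp_pos"]
def tl(P): dx,dy=P[:,0]-x,P[:,1]-y; return np.c_[dx*np.cos(a)+dy*np.sin(a),dx*np.sin(a)-dy*np.cos(a)].round(4)*1000
print("pad far edge/centre rel tcp",tl(cast(c,[[302,209.5],[358,209.5]],.012)).tolist(),"board far",tl(cast(c,[[262.5,171],[398.5,170]],.008)).tolist())
print("link front top",tl(cast(c,[[291,270],[357,270]],z+.013)).tolist())
print("top-based pad",tl(np.array([[.554,-.3825,0]])))
```

```text
pad far edge/centre rel tcp [[23.5, -14.9], [23.599999999999998, 24.400000000000002]] board far [[49.7, -41.8], [50.5, 51.8]]
link front top [[28.8, -11.799999999999999], [28.8, 12.8]]
top-based pad [[-13.5   2.8]]
```

Request:
play_rows:
  rows:
    - [[0, 0, 0], [-6, 2, 15], 0.8]
    - [[0, 0, 0], [-6.2, 2, 25], 0.8]
    - [[0, 0, 0], [0, 0, 25], 0.8]
    - [[0, 0, 0], [0, 0, 15], 0.8]
    - [[0, 0, 0], [0, 0, 9], 0.8]
    - [[0, 0, 0], [0, 0, 5], 0.8]
    - [[0, 0, 0], [0, 0, 2], 0.8]
    - [[0, 0, 0], [0, 0, 0], 0.8]
    - [[0, 0, 0], [0, 0, 0], 0.8]

```text
t: 16.55
tcp_pos: [0.556, -0.3854, 0.0256]
tool_rot: [0.998, -0.057, 0.001, 0.001]
force: [-0.7, 0.5, -2.3]
finger_gap: 0.295
gripper_force: 39.8
```

Run:
```python
from h import *
s=sense();c=get_calibration("wrist");plan([(555.3,-384,23,-6.5,1),(555,-384,150,-6.5,5),(640,-180,150,8,8),(640,5,150,20.9,7)])
```

```text
t 16.6 tcp [ 556.  -385.4   25.6] yaw -6.5 q6 0.91 gap 0.295 F [-0.7  0.5 -2.3]
1 x [0,0,-0.02] [-0.9,-1.3,2.6]  |3|
5 x [0,0,-0.00] [-0.1,0.0,-25.4]  |25|
8 x [0,0,-1.81] [11.4,-25.2,0.0]  |28|
7 x [0,0,-1.84] [7.0,-25.5,0.0]  |26|
```

Request:
play_rows:
  rows:
    - [[0, 0, 0], [-1, -1.4, 1], 0.8]
    - [[0, 0, 0], [0, 0, 1.5], 0.8]
    - [[0, 0, 0], [0, 0, 0], 0.8]
    - [[0, 0, 0], [0, 0, 0], 0.65]
    - [[0, 0, 0], [0, 0, 0], 0.55]
    - [[0, 0, 0], [0, 0, 0], 0.4]
    - [[0, 0, 0], [0, 0, -8], 0.35]
    - [[0, 0, 0], [0, 0, -25], 0.3]
    - [[0, 0, 0], [0, 0, -40], 0.2]
    - [[0, 0, 0], [0, 0, -40], 0.1]
    - [[0, 0, 0], [0, 0, -30], 0]

```text
t: 17.47
tcp_pos: [0.555, -0.3843, 0.1686]
tool_rot: [0.998, -0.057, 0.001, 0.001]
force: [0.2, -1.0, 0.2]
finger_gap: 1.001
gripper_force: 0.0
```

Request:
play_rows:
  rows:
    - [[0, 0, -1.8], [11.5, -25, 0], 0]
    - [[0, 0, -1.8], [11.5, -25, 0], 0]
    - [[0, 0, -1.8], [11.5, -25, 0], 0]
    - [[0, 0, -1.8], [11.5, -25, 0], 0]
    - [[0, 0, -1.8], [11.5, -25, 0], 0]
    - [[0, 0, -1.8], [11.5, -25, 0], 0]
    - [[0, 0, -1.8], [11.5, -25, 0], 0]
    - [[0, 0, -1.8], [11.5, -25, 0], 0]

```text
t: 18.13
tcp_pos: [0.6474, -0.1833, 0.1656]
tool_rot: [0.998, 0.069, 0.0, 0.0]
force: [0.3, -0.4, -0.5]
finger_gap: 1.004
gripper_force: 0.0
```

Request:
play_rows:
  rows:
    - [[0, 0, -1.85], [7, -25.5, 0], 0]
    - [[0, 0, -1.85], [7, -25.5, 0], 0]
    - [[0, 0, -1.85], [7, -25.5, 0], 0]
    - [[0, 0, -1.85], [7, -25.5, 0], 0]
    - [[0, 0, -1.85], [7, -25.5, 0], 0]
    - [[0, 0, -1.85], [7, -25.5, 0], 0]
    - [[0, 0, -1.85], [7, -25.5, 0], 0]
    - [[0, 0, 0], [0, 0, 0], 0]
    - [[0, 0, 0], [0, 0, 0], 0]
    - [[0, 0, 0], [0, 0, 0], 0]

```text
t: 18.97
tcp_pos: [0.6534, -0.0001, 0.1654]
tool_rot: [0.984, 0.181, 0.0, 0.0]
force: [0.8, 0.4, -0.3]
finger_gap: 1.001
gripper_force: 0.0
```

Run:
```python
from h import *
s,c,p,W=look("w7")
for lo,hi in [(.039,.047)]: q=sel(W,.646,.005,.05,lo,hi); r=rect(q); print(r,np.median(q[:,2]))
plan([(r[0][0],r[0][1],25,r[2],5)])
p,d=snapshot("top"); cv2.imwrite("pics/t7.png",p[:,:,::-1]); W=cloud(get_calibration("top"),d)
q=sel(W,.554,-.3825,.06,.031,.042); print("link",len(q),rect(q))
```

```text
(array([646. ,   5.2]), array([62.7, 62.2]), 21.9) 0.04323204069723735
t 19.0 tcp [653.5  -0.7 165.3] yaw 20.8 q6 1.04 gap 1.002 F [-0.3 -0.  -0.5]
5 x [0,0,-0.23] [-1.0,-1.6,28.1]  |28|
link 286 (array([ 554.2, -383.6]), array([58.3, 28. ]), -7.3)
```

Request:
play_rows:
  rows:
    - [[0, 0, -0.7], [-2.4, -4.1, 25], 0]
    - [[0, 0, 0], [-2.4, -4.1, 35], 0]
    - [[0, 0, 0], [0, 0, 35], 0]
    - [[0, 0, 0], [0, 0, 25], 0]
    - [[0, 0, 0], [0, 0, 16], 0]
    - [[0, 0, 0], [0, 0, 8], 0]
    - [[0, 0, 0], [0, 0, 0], 0]
    - [[0, 0, 0], [0, 0, 0], 0.2]
    - [[0, 0, 0], [0, 0, 0], 0.4]
    - [[0, 0, 0], [0, 0, 0], 0.4]
    - [[0, 0, 0], [0, 0, 0], 0.4]
    - [[0, 0, 0], [0, 0, 0], 0.4]
  grip_force: 70

```text
t: 20.07
tcp_pos: [0.6472, 0.0058, 0.0229]
tool_rot: [0.982, 0.186, 0.002, 0.001]
force: [0.4, -1.1, 6.6]
finger_gap: 0.707
gripper_force: 82.2
```

Run:
```python
from h import *
plan([(646,5,125,21.5,5),(622.5,205.5,125,54.5,9)])
```

```text
t 20.1 tcp [647.2   5.8  22.9] yaw 21.5 q6 1.03 gap 0.707 F [ 0.4 -1.1  6.6]
5 x [0,0,-0.00] [-0.3,0.1,-20.4]  |20|
9 x [0,0,-3.67] [12.4,-19.0,-0.0]  |22|
```

Request:
play_rows:
  rows:
    - [[0, 0, 0], [0, 0, -8], 0.4]
    - [[0, 0, 0], [0, 0, -22], 0.4]
    - [[0, 0, 0], [0, 0, -35], 0.4]
    - [[0, 0, 0], [0, 0, -35], 0.4]
    - [[0, 0, 0], [0, 0, -10], 0.4]

```text
t: 20.48
tcp_pos: [0.6478, 0.006, 0.1353]
tool_rot: [0.982, 0.187, 0.003, 0.001]
force: [2.2, 0.2, -5.6]
finger_gap: 0.71
gripper_force: 80.9
```

Request:
play_rows:
  rows:
    - [[0, 0, -3.67], [12, -19, 0], 0.4]
    - [[0, 0, -3.67], [12, -19, 0], 0.4]
    - [[0, 0, -3.67], [12, -19, 0], 0.4]
    - [[0, 0, -3.67], [12, -19, 0], 0.4]
    - [[0, 0, -3.67], [12, -19, 0], 0.4]
    - [[0, 0, -3.67], [12, -19, 0], 0.4]
    - [[0, 0, -3.67], [12, -19, 0], 0.4]
    - [[0, 0, -3.67], [12, -19, 0], 0.4]
    - [[0, 0, -3.64], [12, -19, 0], 0.4]
    - [[0, 0, 0], [0, 0, 0], 0.4]
    - [[0, 0, 0], [0, 0, 0], 0.4]
    - [[0, 0, 0], [0, 0, 0], 0.4]

```text
t: 21.48
tcp_pos: [0.631, 0.2049, 0.1293]
tool_rot: [0.889, 0.458, -0.001, -0.0]
force: [0.9, -0.9, -7.3]
finger_gap: 0.71
gripper_force: 80.6
```

```bash
cat >> h.py <<'E'
def rel(s,P):
    "points in mm along tool x, y from the TCP"
    a=np.radians(yawof(s)); dx,dy=P[...,0]-s["tcp_pos"][0],P[...,1]-s["tcp_pos"][1]
    return np.stack([dx*np.cos(a)+dy*np.sin(a),dx*np.sin(a)-dy*np.cos(a)],-1)*1000
E
python3 - <<'E'
from h import *
s,c,p,W=look("w8")
plan([(622.5,205.5,20,54.5,5)])
T=rel(s,W); z=s["tcp_pos"][2]
m=(abs(T[...,0])<45)&(abs(T[...,1])<25)&(W[...,2]>z+.012)&(W[...,2]<z+.026); print("square tx",np.percentile(T[...,0][m],[1,99]), np.median(W[...,2][m])-z)
print("pad top-based",rel(s,np.array([[.6225,.2055]])),project(c,[.6225,.2055,.012]))
E
```

```text
t 21.5 tcp [631.6 204.4 129.7] yaw 54.5 q6 0.77 gap 0.713 F [ 0.3  0.1 -7. ]
5 x [0,0,-0.01] [-0.9,-1.6,21.9]  |22|
square tx [-31.52641976  30.04856146] 0.020182402414568312
pad top-based [[-4.45301518 -7.32389227]] [[313.06602346 242.10729127]]
```

View pics/w8.png

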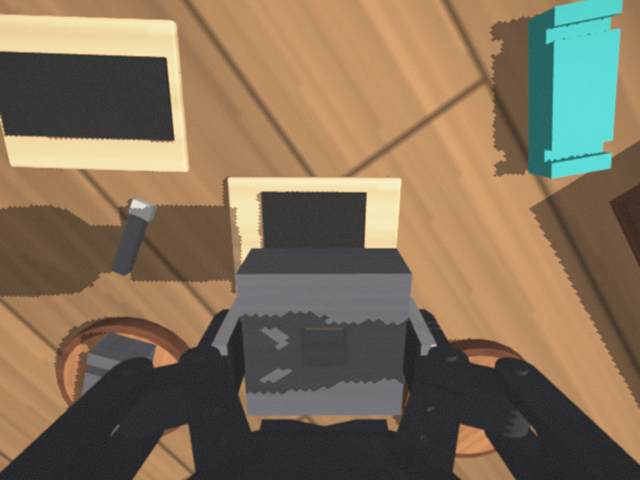

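Run:
```python
from h import *
s=sense();c=get_calibration("wrist")
print(rel(s,cast(c,[[262,192],[366,192]],.012)),rel(s,cast(c,[[228.5,178],[401,178.5]],.008)),rel(s,cast(c,[[236,272],[411,272]],s["tcp_pos"][2]+.02)))
```

```text
[[ 33.35955603 -43.59260362]
 [ 33.42007418  31.02399841]] [[ 42.76089108 -67.87660234]
 [ 42.49960921  56.3321015 ]] [[ 30.34691529 -30.01430821]
 [ 30.40835508  31.36664493]]
```

Request:
play_rows:
  rows:
    - [[0, 0, 0], [-2, -3.5, 20], 0.4]
    - [[0, 0, 0], [-2, -3.5, 30], 0.4]
    - [[0, 0, 0], [0, 0, 26], 0.4]
    - [[0, 0, 0], [0, 0, 15], 0.4]
    - [[0, 0, 0], [0, 0, 9], 0.4]
    - [[0, 0, 0], [0, 0, 4], 0.4]
    - [[0, 0, 0], [0, 0, 2], 0.4]
    - [[0, 0, 0], [0, 0, 0], 0.4]
    - [[0, 0, 0], [0, 0, 0], 0.4]

```text
t: 22.28
tcp_pos: [0.6253, 0.2059, 0.0262]
tool_rot: [0.889, 0.458, 0.001, 0.0]
force: [0.4, -0.3, -7.4]
finger_gap: 0.709
gripper_force: 80.4
```

Run:
```python
from h import *
plan([(623.6,205.2,20,54.5,1),(623.6,205.2,150,54.5,5),(421,192,150,36,9)])
```

```text
t 22.3 tcp [625.3 205.9  26.2] yaw 54.5 q6 0.77 gap 0.709 F [ 0.4 -0.3 -7.4]
1 x [0,0,-0.02] [-1.6,-1.0,6.2]  |6|
5 x [0,0,-0.00] [0.0,-0.0,-26.0]  |26|
9 x [0,0,2.06] [-17.2,-14.7,-0.0]  |23|
```

Request:
play_rows:
  rows:
    - [[0, 0, 0], [-1.5, -1, 3], 0.4]
    - [[0, 0, 0], [0, 0, 2], 0.4]
    - [[0, 0, 0], [0, 0, 1.2], 0.4]
    - [[0, 0, 0], [0, 0, 0], 0.4]
    - [[0, 0, 0], [0, 0, 0], 0.4]

```text
t: 22.7
tcp_pos: [0.6225, 0.2053, 0.02]
tool_rot: [0.889, 0.458, 0.0, 0.0]
force: [-4.2, -0.8, 3.0]
finger_gap: 0.707
gripper_force: 81.6
```

Request:
play_rows:
  rows:
    - [[0, 0, 0], [0, 0, 0], 0.25]
    - [[0, 0, 0], [0, 0, 0], 0.15]
    - [[0, 0, 0], [0, 0, 0], 0]
    - [[0, 0, 0], [0, 0, -4], 0]
    - [[0, 0, 0], [0, 0, -20], 0]
    - [[0, 0, 0], [0, 0, -36], 0]
    - [[0, 0, 0], [0, 0, -40], 0]
    - [[0, 0, 0], [0, 0, -40], 0]

```text
t: 23.37
tcp_pos: [0.6221, 0.2052, 0.1598]
tool_rot: [0.889, 0.458, -0.001, -0.0]
force: [0.8, -0.9, 0.7]
finger_gap: 0.999
gripper_force: 0.0
```

Request:
play_rows:
  rows:
    - [[0, 0, 2.06], [-17, -15, 0], 0]
    - [[0, 0, 2.06], [-17, -15, 0], 0]
    - [[0, 0, 2.06], [-17, -15, 0], 0]
    - [[0, 0, 2.06], [-17, -15, 0], 0]
    - [[0, 0, 2.06], [-17, -15, 0], 0]
    - [[0, 0, 2.06], [-17, -15, 0], 0]
    - [[0, 0, 2.06], [-17, -15, 0], 0]
    - [[0, 0, 2.06], [-17, -15, 0], 0]
    - [[0, 0, 2.06], [-17, -15, 0], 0]
    - [[0, 0, 0], [0, 0, 0], 0]
    - [[0, 0, 0], [0, 0, 0], 0]
    - [[0, 0, 0], [0, 0, 0], 0]

```text
t: 24.37
tcp_pos: [0.4218, 0.1884, 0.1593]
tool_rot: [0.951, 0.309, 0.002, 0.0]
force: [0.8, 0.1, 0.7]
finger_gap: 0.997
gripper_force: 0.0
```

Run:
```python
from h import *
s,c,p,W=look("w9")
q=sel(W,.418,.192,.062,.039,.047); r=rect(q); print(r,np.median(q[:,2]))
plan([(r[0][0],r[0][1],24,r[2],5)])
p,d=snapshot("top"); W=cloud(get_calibration("top"),d)
q=sel(W,.6225,.2055,.06,.035,.046); print("square",len(q),rect(q))
q=sel(W,.418,.192,.062,.038,.047); print("bar",len(q),rect(q))
```

```text
(array([415.1, 195.3]), array([100.9,  38.1]), 36.0) 0.043239529392812504
t 24.4 tcp [422.1 188.4 159.3] yaw 36.0 q6 1.12 gap 0.998 F [ 1.4 -0.9 -0.3]
5 x [0,0,-0.00] [-0.3,-1.9,27.1]  |27|
square 664 (array([623. , 203.9]), array([62.6, 61.8]), 54.7)
bar 5 (array([371. , 184.6]), array([6.3, 1.9]), 0.8)
```

Request:
play_rows:
  rows:
    - [[0, 0, 0], [-0.8, -4.8, 25], 0.2]
    - [[0, 0, 0], [-0.8, -4.8, 35], 0.2]
    - [[0, 0, 0], [0, 0, 35], 0.2]
    - [[0, 0, 0], [0, 0, 22], 0.2]
    - [[0, 0, 0], [0, 0, 12], 0.2]
    - [[0, 0, 0], [0, 0, 6], 0.2]
    - [[0, 0, 0], [0, 0, 0], 0.2]
    - [[0, 0, 0], [0, 0, 0], 0.4]
    - [[0, 0, 0], [0, 0, 0], 0.6]
    - [[0, 0, 0], [0, 0, 0], 0.7]
    - [[0, 0, 0], [0, 0, 0], 0.7]
    - [[0, 0, 0], [0, 0, 0], 0.7]
  grip_force: 75

```text
t: 25.47
tcp_pos: [0.4139, 0.1953, 0.0249]
tool_rot: [0.951, 0.309, 0.001, 0.0]
force: [-0.8, 0.3, 7.0]
finger_gap: 0.432
gripper_force: 77.7
```

Run:
```python
from h import *
plan([(415,195,160,36,5),(485,285,160,89.4,11),(557.4,375.6,130,142.8,11)])
```

```text
t 25.5 tcp [413.9 195.3  24.9] yaw 36.0 q6 1.14 gap 0.432 F [-0.8  0.3  7. ]
5 x [0,0,-0.01] [0.1,0.2,-27.0]  |27|
11 x [0,0,-4.85] [10.5,2.4,0.0]  |10|
11 x [0,0,-4.85] [4.2,10.1,2.7]  |11|
```

Request:
play_rows:
  rows:
    - [[0, 0, 0], [0, 0, -8], 0.7]
    - [[0, 0, 0], [0, 0, -22], 0.7]
    - [[0, 0, 0], [0, 0, -35], 0.7]
    - [[0, 0, 0], [0, 0, -35], 0.7]
    - [[0, 0, 0], [0, 0, -30], 0.7]

```text
t: 25.88
tcp_pos: [0.4116, 0.1947, 0.1551]
tool_rot: [0.951, 0.309, -0.001, -0.0]
force: [1.5, -0.1, -8.7]
finger_gap: 0.432
gripper_force: 78.2
```

Request:
play_rows:
  rows:
    - [[0, 0, -4.85], [10.5, 2.4, 0], 0.7]
    - [[0, 0, -4.85], [10.5, 2.4, 0], 0.7]
    - [[0, 0, -4.85], [10.5, 2.4, 0], 0.7]
    - [[0, 0, -4.85], [10.5, 2.4, 0], 0.7]
    - [[0, 0, -4.85], [10.5, 2.4, 0], 0.7]
    - [[0, 0, -4.85], [10.5, 2.4, 0], 0.7]
    - [[0, 0, -4.85], [10.5, 2.4, 0], 0.7]
    - [[0, 0, -4.85], [10.5, 2.4, 0], 0.7]
    - [[0, 0, -4.85], [10.5, 2.4, 0], 0.7]
    - [[0, 0, -4.85], [10.5, 2.4, 0], 0.7]
    - [[0, 0, -4.85], [10.5, 2.4, 0], 0.7]

```text
t: 26.8
tcp_pos: [0.4888, 0.2787, 0.1526]
tool_rot: [0.71, 0.704, -0.002, -0.001]
force: [-0.2, 0.6, -8.1]
finger_gap: 0.431
gripper_force: 78.0
```

Request:
play_rows:
  rows:
    - [[0, 0, -4.85], [4.2, 10, 2.5], 0.7]
    - [[0, 0, -4.85], [4.2, 10, 2.5], 0.7]
    - [[0, 0, -4.85], [4.2, 10, 2.5], 0.7]
    - [[0, 0, -4.85], [4.2, 10, 2.5], 0.7]
    - [[0, 0, -4.85], [4.2, 10, 2.5], 0.7]
    - [[0, 0, -4.85], [4.2, 10, 2.5], 0.7]
    - [[0, 0, -4.85], [4.2, 10, 2.5], 0.7]
    - [[0, 0, -4.85], [4.2, 10, 2.5], 0.7]
    - [[0, 0, -4.85], [4.2, 10, 2.5], 0.7]
    - [[0, 0, -4.85], [4.2, 10, 2.5], 0.7]
    - [[0, 0, -4.85], [4.2, 10, 2.5], 0.7]

```text
t: 27.72
tcp_pos: [0.5681, 0.3616, 0.1242]
tool_rot: [0.318, 0.948, -0.002, -0.002]
force: [0.4, -0.0, -8.4]
finger_gap: 0.43
gripper_force: 78.0
```

Request:
play_rows:
  rows:
    - [[0, 0, 0], [0, 0, 0], 0.7]
    - [[0, 0, 0], [0, 0, 0], 0.7]
    - [[0, 0, 0], [0, 0, 0], 0.7]

```text
t: 27.97
tcp_pos: [0.5682, 0.3612, 0.1251]
tool_rot: [0.321, 0.947, -0.002, -0.001]
force: [-0.1, 0.1, -8.4]
finger_gap: 0.433
gripper_force: 78.1
```

Run:
```python
from h import *
s,c,p,W=look("w10")
plan([(557.4,375.6,22,142.8,5)])
T=rel(s,W); z=s["tcp_pos"][2]
m=(abs(T[...,0])<65)&(abs(T[...,1])<15)&(W[...,2]>z+.012)&(W[...,2]<z+.024); print("bar tx",np.percentile(T[...,0][m],[1,99]), np.median(W[...,2][m])-z)
print("pad top-based",rel(s,np.array([[.5574,.3756]])),project(c,[.5574,.3756,.012]))
```

```text
t 28.0 tcp [568.6 361.2 125.5] yaw 142.6 q6 -0.52 gap 0.432 F [-0.2 -0.3 -9.4]
5 x [0,0,-0.04] [3.5,0.9,20.7]  |21|
bar tx [-39.90522908  50.45775265] 0.01810846819516304
pad top-based [[17.30980656  4.85988849]] [[330.97294411 215.00531881]]
```

View pics/w10.png

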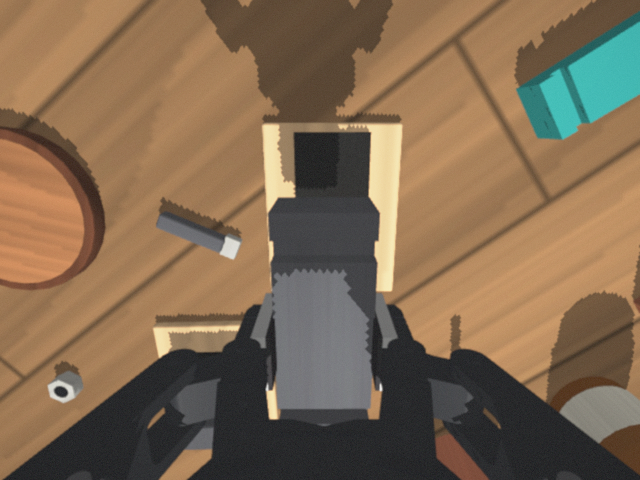

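The bar is held in line with its pad: the pad's far edge is at row 132, columns 295–370, and the board's far edge is at row 124, columns 264–402.

Run:
```python
from h import *
s=sense();c=get_calibration("wrist")
print(rel(s,cast(c,[[295,132],[370,132]],.012)),rel(s,cast(c,[[263.5,124],[402,124]],.008)),rel(s,cast(c,[[269.5,216],[379,214]],s["tcp_pos"][2]+.018)))
```

```text
[[ 74.35772998 -19.53899128]
 [ 74.39517786  30.73047923]] [[ 79.45447549 -41.06963206]
 [ 79.51742677  52.63189138]] [[ 49.31077421 -18.23693261]
 [ 50.0653472   18.87574271]]
```

Request:
play_rows:
  rows:
    - [[0, 0, -0.2], [8.4, 2.6, 20], 0.7]
    - [[0, 0, 0], [8.4, 2.6, 26], 0.7]
    - [[0, 0, 0], [0, 0, 22], 0.7]
    - [[0, 0, 0], [0, 0, 15], 0.7]
    - [[0, 0, 0], [0, 0, 8], 0.7]
    - [[0, 0, 0], [0, 0, 4], 0.7]
    - [[0, 0, 0], [0, 0, 2], 0.7]
    - [[0, 0, 0], [0, 0, 0], 0.7]
    - [[0, 0, 0], [0, 0, 0], 0.7]

```text
t: 28.77
tcp_pos: [0.5607, 0.3768, 0.0305]
tool_rot: [0.319, 0.948, 0.001, 0.001]
force: [-0.2, -0.2, -7.6]
finger_gap: 0.433
gripper_force: 77.8
```

Run:
```python
from h import *
a=np.radians(142.7); X=np.array([np.cos(a),np.sin(a)]);Y=np.array([np.sin(a),-np.cos(a)])
t=np.array([568.6,361.2])+16.8*X+5.2*Y; print(t)
plan([(t[0],t[1],22,142.8,1)])
```

```text
[558.3871852  375.51706722]
t 28.8 tcp [560.7 376.8  30.5] yaw 142.8 q6 -0.5 gap 0.433 F [-0.2 -0.2 -7.6]
1 x [0,0,0.04] [1.1,-2.5,8.5]  |9|
```

Request:
play_rows:
  rows:
    - [[0, 0, 0], [1, -2.3, 4], 0.7]
    - [[0, 0, 0], [0, 0, 2.5], 0.7]
    - [[0, 0, 0], [0, 0, 1.5], 0.7]
    - [[0, 0, 0], [0, 0, 0.7], 0.7]
    - [[0, 0, 0], [0, 0, 0], 0.7]
    - [[0, 0, 0], [0, 0, 0], 0.7]

```text
t: 29.27
tcp_pos: [0.5573, 0.3752, 0.022]
tool_rot: [0.318, 0.948, -0.0, -0.0]
force: [-4.5, -3.1, 6.1]
finger_gap: 0.426
gripper_force: 79.7
```

Run:
```python
from h import *
plan([(558.4,375.5,22,142.8,1)])
```

```text
t 29.3 tcp [557.3 375.2  22. ] yaw 142.9 q6 -0.5 gap 0.426 F [-4.5 -3.1  6.1]
1 x [0,0,0.07] [-0.7,0.9,0.0]  |1|
```

Contact made; release, rise, and check all five.

Request:
play_rows:
  rows:
    - [[0, 0, 0], [0, 0, 0], 0.55]
    - [[0, 0, 0], [0, 0, 0], 0.45]
    - [[0, 0, 0], [0, 0, 0], 0.3]
    - [[0, 0, 0], [0, 0, -4], 0.3]
    - [[0, 0, 0], [0, 0, -20], 0.3]
    - [[0, 0, 0], [0, 0, -36], 0.3]
    - [[0, 0, 0], [0, 0, -40], 0.3]
    - [[0, 0, 0], [0, 0, -40], 0.3]
    - [[0, 0, 0], [-20, 0, -30], 0.3]
    - [[0, 0, 0], [-35, 0, 0], 0.3]
    - [[0, 0, 0], [-20, 0, 0], 0.3]
    - [[0, 0, 0], [0, 0, 0], 0.3]

```text
t: 30.27
tcp_pos: [0.6216, 0.3271, 0.1911]
tool_rot: [0.32, 0.947, 0.001, 0.002]
force: [0.1, 0.1, -0.6]
finger_gap: 0.699
gripper_force: 0.0
```

Run:
```python
from h import *
P=dict(bar=(557.4,375.6,.04),square=(622.5,205.5,.04),punch=(452.5,7.5,.05),disc=(625,-203.6,.036),link=(554,-382.5,.036))
s=sense(); ims=[]
for cam in("top","wrist","scene"):
    c=get_calibration(cam); p,d=snapshot(cam); W=cloud(c,d); ims.append(p)
    for n,(x,y,z) in P.items():
        q=sel(W,x/1000,y/1000,.06,z-.006,z+.006); print(cam,n,len(q),rect(q) if len(q)>40 else "")
cv2.imwrite("pics/end.png",cv2.resize(ims[0][170:390,140:580],(800,400))[:,:,::-1])
```

```text
top bar 15 
top square 683 (array([622.8, 204. ]), array([62.7, 62. ]), 54.1)
top punch 126 (array([453. ,   5.1]), array([26.2, 24.6]), -2.0)
top disc 319 (array([ 625.8, -204.2]), array([49., 49.]), -26.6)
top link 308 (array([ 554.1, -383.3]), array([59.1, 28.1]), -8.5)
wrist bar 5868 (array([557.1, 375.4]), array([100.2,  38.1]), -37.0)
wrist square 2849 (array([622.5, 203.7]), array([63.3, 62.8]), -35.2)
wrist punch 0 
wrist disc 0 
wrist link 0 
scene bar 301 (array([557.4, 372.9]), array([104.7,  40.8]), -37.6)
scene square 392 (array([622.8, 203.3]), array([68. , 64.9]), -34.2)
scene punch 69 (array([453.4,   1.8]), array([29.8, 24.7]), -57.1)
scene disc 305 (array([ 625.7, -206.4]), array([50.4, 49.5]), -7.8)
scene link 294 (array([ 554.3, -384.9]), array([60.5, 26.6]), -6.1)
```

View pics/end.png

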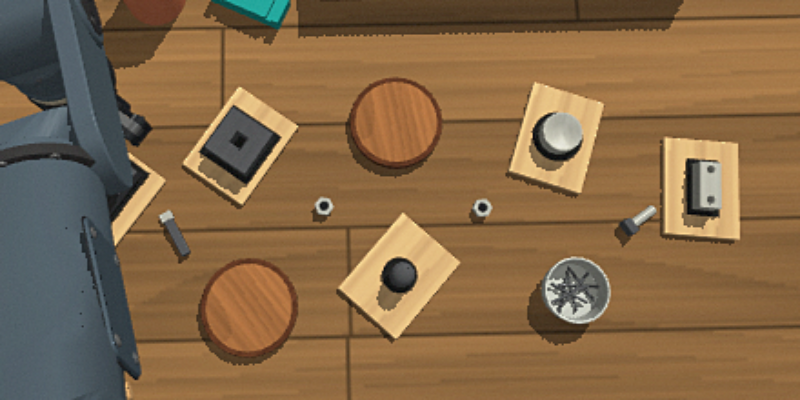

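All five tools stand on their own pads, within about 2 mm and 2°, and the arm is clear. Handing in.

```bash
python3 -c "
from station import *
print(sign_off())"
```

```text
the job is handed in; nothing more can be done
None
```

The job is handed in at about 30 s: all five tools stand on their own pads, within about 2.5 mm of centre and 2° of line by the last camera check, with the arm clear.

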